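# Find the thin spring clip on a microscope stage plate and swing it aside

## Robot

A 6-joint arm with a two-finger parallel gripper is mounted at the origin on the work surface. World frame = base frame: x ahead of the robot, y to its left, z up, the work surface at z = 0. Lengths are in m, angles in degrees, forces in N, time in s.
With the tool pointing down it reaches from about 0.25 to 0.725 m from the base axis. Payload 9.7 kg.
Tool frame: the origin (TCP) lies midway between the tips of the shut fingers; the grasp point (between the pads) lies 19 mm behind it; z points along the fingers, y is the direction in which the jaws open and shut (so a half turn about z gives the same grasp; the last joint's range is limited). The gripper opens to 85 mm and grips with 20 to 120 N. Pads are 22 mm wide; open, the fingers measure 114 mm over their backs; the gripper's body (76 mm by 85 mm) begins 54 mm behind the grasp point. The pads swing forward as they close: fully open they stand 13 mm farther back than shut.
Start: joints at [-64.458, 4.979, 10.078, 95.1, 0, 90], TCP at [0.237, -0.496, 0.205] pointing down, gripper open.
Joint ranges: [-179.16, 179.16], [-48.56, 103.87], [-65.8, 70.77], [-126.05, 130.52], [-82.76, 87.17], [-180, 180]. Speed limits (degrees/s): [127.2, 127.2, 147.25, 180, 180, 180].

## Interface

Orientations are given as [roll, pitch, yaw] about the fixed x, y, z axes, in that order (R = Rz(yaw) Ry(pitch) Rx(roll)).
In Python, from workcell import bot, camera, recognise gives the robot as it stands. The module is installed in compiled form; this text tells all that it offers.
- The arm moves only by the tool apply_moves, never from a script. Its argument "targets" is one flat list of numbers, 7 for each row, row after row: the shift along the world's x, y, z in units of 30 mm (1.0 is 30 mm), then the turn, a rotation vector about the world's x, y, z in units of 6 degrees (1.0 is 6 degrees), then the opening, from 0 (shut) to 1 (fully open). A call has 1 to 5 rows; each row is the pose to reach, as a shift and turn from the pose commanded when the call began; what a row does not reach only later rows make up. A row lasts 1/10 s, in which the tool goes at most 50 mm and 8.59 degrees, less where a joint would pass 70% of its speed; a pose out of reach is approached as far as the arm can. A call with a gripper value outside its range is refused whole. The fingers move at their own pace and stop on an object; "newtons" is the grip in N (left out, the last holds). Time passes only in rows, so rows that repeat a pose let the fingers close. It gives the time, the measured TCP pose, the force and the opening at its end, in the units of the state.
- bot.get_obs(): the state, without advancing time (a new reading comes with each control period).
- camera(name): name is "scene" or "top" or "wrist"; returns a dict with "img" (400x640x3 uint8, red, green, blue), "intrinsics" (3x3 intrinsics, pixels), "origin" and "rotation" of the camera in the world. Camera axes: x right, y up, looking along -z (the intrinsics and any distortion apply to the point x, -y, -z); pixel columns grow to the right and rows downward; lengths in m; the calibration is good to about 2 mm. A picture is of the moment at which its call begins. There is no depth.
- bot.job_done(): hands the job in, once; it reports no verdict.
Trained networks look in the newest picture that a camera, given by its name, has taken for a name from the list of things; names that differ only in an ending like _2 or _b are one class to them, and where a whole thing is asked for, a point or a joint stands for the part that bears it (a point fixed in the world has none). Each returns a list of dicts, best first, with "conf" (0 to 1); they miss things now and then, are a little off and sometimes report something else, mostly with a low value. They report only what shows in the picture. A call takes as long as a camera call.
- recognise(query, camera): "box" ([left, top, right, bottom] in pixels, round what is visible of it).
The state is a dict: "time": time; "q": joint angles; "qd": joint speeds; "joint_efforts": joint torques, N m; "ee_pos": TCP position; "tcp_rot": TCP orientation; "wrist_force": force on the tool from outside, world axes, zero at the start; "torque": the same for the moment, N m; "opening": finger opening in m.
Only numpy, scipy, OpenCV 4.12 (cv2) and the standard library are available. Lean on these libraries where they do the work, as an engineer would, in place of code of your own. Each camera call takes 0.05 s, during which the arm holds its last target.

## Task

One of the three spring clips on the microscope stage plate was stamped from thinner strip and gives more easily than the other two, though it looks the same. Find it by feel, pressing free ends straight down until they bottom on the plate; the thin one must itself have been pressed fully down and held there for a second, and only then swing it a quarter turn aside on its post, to either side, and let go, leaving the other two pointing forward as they are. Be gentle, never pressing or pushing on anything with more than 20 N or pinching it harder than 8 N, and leave the things around the plate where they are.

Things in the scene. Friction and masses are not known exactly. Their poses are not given: they have to be found in the camera images.
- stage: Black microscope stage plate, 200 (its x) x 290 (its y) x 10 mm, fixed on four feet; top face 28 mm above the bench. Origin on the bench under its centre; z up, +x to its rear edge (away from the robot), +y to its left. A flush 84 mm ring in the top (centre x = -54 mm) is only scenery. Near the rear edge stand three steel spring clips in a row, 95 mm apart, alike to the eye.
- seat_left (a point): Where the post axis of the left clip (plate +y) meets the plate's top; axes as the plate. Which clip sits on which seat changes. Each clip: a 16 mm collar, a knurled head 18 mm across, its top 23 mm above the plate, and a leaf 12 mm wide, 2 mm thick, clamped under the head and pointing to plate -x, 11 mm clear of the plate, flat out to 67 mm from the post axis, then a 10 mm lip turned up 5 mm.
- seat_middle (a point): The same point of the middle clip. A leaf bends as if hinged 10 mm from its post axis and meets its stop, the plate, when its top is 4 mm above the plate at 58 mm from the axis, 6 mm at 48 mm. There a good clip pushes back with 8 to 12 N, the thin one with 4 to 6 N (more the nearer the post; a wide fingertip bears on its inner edge); past the stop force rises steeply. It springs back.
- seat_right (a point): The same point of the right clip (plate -y). The whole clip, head and leaf, turns stiffly about its upright post axis (pushing the leaf's edge sideways 45 mm from the axis takes about 2 to 3 N) and stays where it is left. A pinch counts with the force of both pads together.
- leaf_a (a joint): Bend of the leaf of clip a, rad: 0 free, 0.18 bottomed on the plate, a little more when pressed harder. Which seat clip a sits on is not told.
- leaf_b (a joint): The same for clip b.
- leaf_c (a joint): The same for clip c.
- swivel_a (a joint): Turn of clip a about its post, rad: 0 leaf pointing forward (plate -x), positive counter-clockwise seen from above (the free end goes to plate -y); stops at plus and minus 1.7.
- swivel_b (a joint): The same for clip b.
- swivel_c (a joint): The same for clip c.
- bottle: Bystander: amber bottle with black cap, 70 mm across, 150 mm tall, upright; origin under its centre.
- flask: Bystander: clear flat cell-culture flask lying on its side, about 155 by 80 by 32 mm, neck and white cap towards its -x; origin under its centre.
- insert: Bystander: flat aluminium ring, 84 mm across, 4 mm thick, lying on the bench; origin under its centre.
- slidebox: Bystander: small white slide box, 80 by 32 by 35 mm; origin under its centre.

How it is judged (in metres and radians):
On the way, in this order (a step that is already met when the one before it is completed fails the run):
1. the thin clip (a) is pressed fully down to the plate and held there for 0.5 s while it still points forward (value of joint leaf_a above 0.17 rad and value of joint swivel_a between -0.35 and 0.35 rad), for 0.5 s.
2. the thin clip is swung about a quarter turn aside (more than 1.2 rad), either way ((value of joint swivel_a above 1.2 rad or value of joint swivel_a below -1.2 rad)), for 0.2 s.
At the end, for the whole second after the job is handed in: The thin clip (a; its seat varies) is turned over 1.2 rad (70 degrees) to either side; the good clips point forward within 0.25 rad; all leaves are sprung back (bend under 0.03 rad); the bystanders are within 20 mm of where they stood, the bottle upright ((value of joint swivel_a above 1.2 rad or value of joint swivel_a below -1.2 rad) and value of joint swivel_b between -0.25 and 0.25 rad and value of joint swivel_c between -0.25 and 0.25 rad and value of joint each of leaf_a, leaf_b, leaf_c below 0.03 rad and distance of each of bottle, flask, insert, slidebox from where it was at the start of the episode below 0.02 m and angle between bottle's own z axis and vertical below 0.2 rad); the robot touches nothing.
It fails at once if a good clip is swung by more than 0.4 rad (value of joint any of swivel_b, swivel_c above 0.4 rad or value of joint any of swivel_b, swivel_c below -0.4 rad).
It fails at once if the fingers press on anything with more than 20 N (a pinch counts both pads) (contact force between the fingers and anything else above 20 N).
It fails at once if a bystander is pushed more than 20 mm (distance of any of bottle, flask, insert, slidebox from where it was at the start of the episode above 0.02 m).
It also fails if it takes over 67 s, if anything falls off the work surface, if the arm or the gripper's body presses on something with over 40 N, if the wrist force passes 120 N, or if a joint passes its speed limit or range.

## Working session

There is one attempt and no reset: what is moved stays moved. The work goes in short steps, Python scripts to look and compute and a tool call to move; the robot and the scene stay as the last step left them, time stands still between calls to the robot, and variables do not carry over. Pictures are saved under pics/ and viewed, and the job is handed in when it is done.

Besides the shell and the picture viewer there is one more tool, called in YAML: its name, and indented under it one key for each argument. apply_moves: Moves the arm, as the interface text tells. Its arguments: {"type":"object","properties":{"targets":{"type":"array"},"newtons":{"type":"number"}},"required":["targets"]}

```bash
mkdir -p pics
python3 - <<'E'
from workcell import bot,camera,recognise
import cv2,numpy as np
np.set_printoptions(precision=4,suppress=True)
for n in ["scene","top"]:
    c=camera(n); cv2.imwrite(f"pics/{n}0.png",c["img"][:,:,::-1])
    np.savez(f"{n}0.npz",**c)
    print(n,c["intrinsics"].tolist(),c["origin"],c["rotation"].tolist(),[k for k in c])
    for q in ["stage","leaf_a","bottle","flask","slidebox","insert"]:
        print(q,[(np.round(r["box"]),round(r["conf"],2)) for r in recognise(q,n)][:4])
print(bot.get_obs())
E
```

```text
scene [[455.3438631505914, 0.0, 317.4303062425574], [0.0, 455.3438631505914, 207.35803959320782], [0.0, 0.0, 1.0]] [ 1.4762 -0.0892  0.7239] [55.748279901344546, 0.9785861767453032, 82.77917619828722] ['img', 'intrinsics', 'origin', 'rotation']
stage [(array([227., 195., 357., 263.]), 0.72)]
leaf_a [(array([323., 208., 334., 226.]), 0.65)]
bottle [(array([448., 176., 480., 232.]), 0.73)]
flask [(array([120., 219., 181., 268.]), 0.62)]
slidebox []
insert [(array([395., 191., 426., 206.]), 0.59)]
top [[500.2485681142038, 0.0, 318.39710939902085], [0.0, 500.2485681142038, 199.40897967302607], [0.0, 0.0, 1.0]] [0.4361 0.007  1.2302] [2.974092389862549, -0.7865629920859776, -89.23585124955858] ['img', 'intrinsics', 'origin', 'rotation']
stage [(array([455., 158., 508., 223.]), 0.67)]
leaf_a [(array([275., 140., 403., 244.]), 0.57), (array([369., 160., 381., 186.]), 0.46), (array([296., 177., 300., 200.]), 0.46)]
bottle [(array([125., 154., 168., 189.]), 0.58)]
flask [(array([454., 151., 504., 224.]), 0.67)]
slidebox [(array([435., 234., 466., 265.]), 0.72)]
insert [(array([176., 216., 209., 250.]), 0.73), (array([326., 158., 341., 196.]), 0.56)]
{'time': 0.7, 'q': array([-64.4571,   4.9761,  10.0745,  95.1011,  -0.0002,  90.0012]), 'qd': array([ 0.0276, -0.0854, -0.024 , -0.001 , -0.0815,  0.0483]), 'joint_efforts': array([ -0.0041, -51.9956,  46.4794,   0.0008,   0.    ,  -0.    ]), 'ee_pos': array([ 0.2371, -0.4962,  0.2051]), 'tcp_rot': array([-179.9974,    0.0002,   25.5417]), 'wrist_force': array([ 0.048 ,  0.2163, -0.0324]), 'torque': array([-0.0226,  0.0085,  0.0417]), 'opening': 0.08542602607170535}
```

View pics/top0.png

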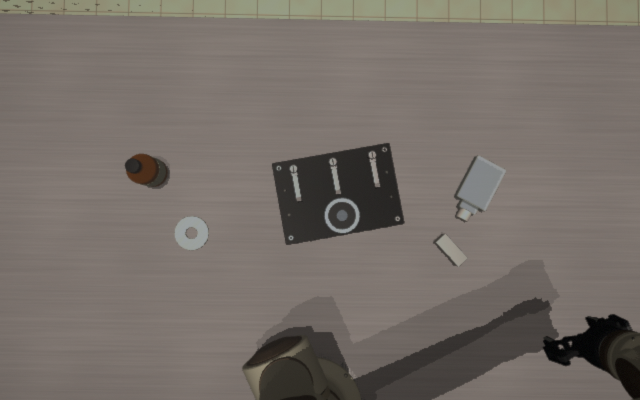

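Run:
```python
import cv2
a=cv2.imread("pics/top0.png")[130:255,255:420]
cv2.imwrite("pics/top0z.png",cv2.resize(a,None,fx=4.8,fy=4.8,interpolation=cv2.INTER_CUBIC))
a=cv2.imread("pics/scene0.png")[180:280,210:370]
cv2.imwrite("pics/scene0z.png",cv2.resize(a,None,fx=5,fy=5,interpolation=cv2.INTER_CUBIC))
```

```text
(no output)
```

View pics/top0z.png

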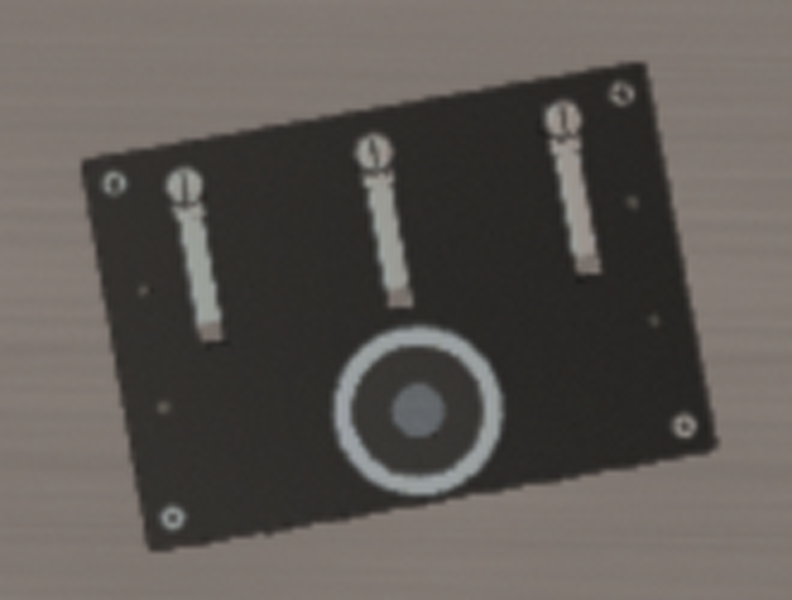

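View pics/scene0z.png

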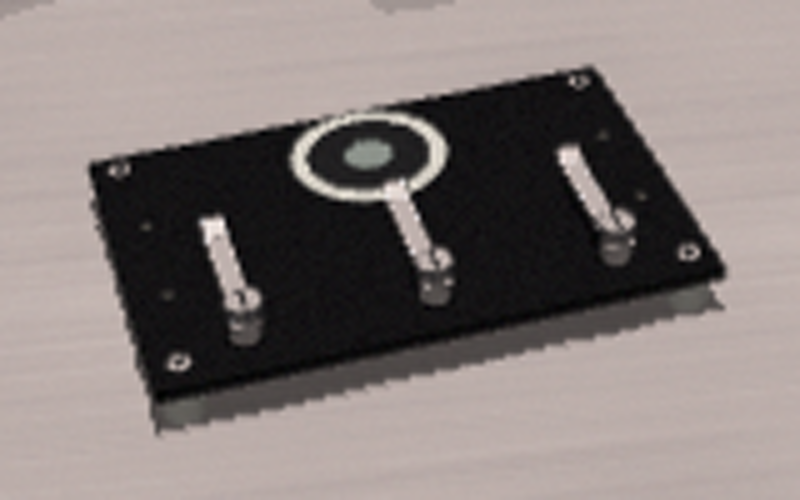

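```bash
cat > h.py <<'E'
import numpy as np
from scipy.spatial.transform import Rotation as Ro
np.set_printoptions(precision=4,suppress=True)
def proj_ray(c,u,v,z):
    K=c["intrinsics"];R=Ro.from_euler("xyz",c["rotation"],degrees=True).as_matrix() if np.ndim(c["rotation"])==1 else c["rotation"]
    d=R@np.array([(u-K[0,2])/K[0,0],-(v-K[1,2])/K[1,1],-1]);o=np.array(c["origin"])
    return o+d*(z-o[2])/d[2]
E
python3 - <<'E'
from h import *
import numpy as np
t=np.load("top0.npz");s=np.load("scene0.npz")
def T(p,z): return proj_ray(t,255+p[0]/4.8-.4,130+p[1]/4.8-.4,z)
def S(p,z): return proj_ray(s,210+p[0]/5-.4,180+p[1]/5-.4,z)
C=[T(p,.028) for p in [(83,160),(645,62),(716,448),(150,550)]]  # left-rear,right-rear,right-front,left-front
print(np.array(C),[np.linalg.norm(C[i]-C[i-1]) for i in range(4)])
C2=[S(p,.028) for p in [(722,275),(157,397),(90,162),(592,67)]]
print("scene",np.array(C2),[np.linalg.norm(C2[i]-C2[i-1]) for i in range(4)])
H=np.array([T(p,.051) for p in [(185,187),(375,153),(564,119)]])
H2=np.array([S(p,.051) for p in [(620,219),(436,258),(242,299)]])
E=np.array([T(p,.043) for p in [(211,338),(400,304),(589,270)]])
E2=np.array([S(p,.044) for p in [(568,150),(395,186),(213,220)]])
print(H,H2,E,E2,sep="\n")
c=np.mean(C,0);y=(C[0]-C[1]+C[3]-C[2])[:2];print(c,np.degrees(np.arctan2(-y[0],y[1])))
d=H[0]-H[2];print(np.degrees(np.arctan2(-d[0],d[1])),np.linalg.norm(d))
E
```

```text
[[ 0.5853  0.1047  0.028 ]
 [ 0.6394 -0.178   0.028 ]
 [ 0.445  -0.2148  0.028 ]
 [ 0.3904  0.0678  0.028 ]] [np.float64(0.19839595009949565), np.float64(0.2878550034744854), np.float64(0.19783653616182945), np.float64(0.28788203751375874)]
scene [[ 0.5939  0.1024  0.028 ]
 [ 0.6465 -0.1762  0.028 ]
 [ 0.4462 -0.2145  0.028 ]
 [ 0.3931  0.0664  0.028 ]] [np.float64(0.20403481511219826), np.float64(0.2836013573332643), np.float64(0.20394052522110948), np.float64(0.28579639559390496)]
[[ 0.5698  0.0524  0.051 ]
 [ 0.5881 -0.0411  0.051 ]
 [ 0.6064 -0.1345  0.051 ]]
[[ 0.5707  0.0546  0.051 ]
 [ 0.5892 -0.0392  0.051 ]
 [ 0.6077 -0.1339  0.051 ]]
[[ 0.4959  0.0386  0.043 ]
 [ 0.5141 -0.0547  0.043 ]
 [ 0.5323 -0.1485  0.043 ]]
[[ 0.4966  0.0385  0.044 ]
 [ 0.5156 -0.0542  0.044 ]
 [ 0.5315 -0.1477  0.044 ]]
[ 0.515  -0.0551  0.028 ] 10.876869598775043
11.078941315672013 0.19042016001723844
```

apply_moves:
  targets: [5.2, 5.9, -2, 0, 0, -2.42, 0, 5.2, 5.9, -2, 0, 0, -2.42, 0, 5.2, 5.9, -2, 0, 0, -2.42, 0, 5.2, 5.9, -2, 0, 0, -2.42, 0, 5.2, 5.9, -2, 0, 0, -2.42, 0]
  newtons: 20

```text
time: 1.2
ee_pos: [0.3941, -0.3175, 0.1447]
tcp_rot: [180.0, -0.0, 11.0]
wrist_force: [0.7, -1.3, -0.1]
opening: 0.0126
```

apply_moves:
  targets: [5.3, 5.8, -2, 0, 0, 0, 0, 5.3, 5.8, -2, 0, 0, 0, 0, 5.3, 5.8, -2, 0, 0, 0, 0, 5.3, 5.8, -2, 0, 0, 0, 0, 5.3, 5.8, -2, 0, 0, 0, 0]

```text
time: 1.7
ee_pos: [0.5534, -0.1431, 0.0845]
tcp_rot: [180.0, -0.0, 11.1]
wrist_force: [0.4, -0.8, 0.3]
opening: 0.0
```

apply_moves:
  targets: [0, 0, -0.8, 0, 0, 0, 0, 0, 0, -0.8, 0, 0, 0, 0, 0, 0, -0.8, 0, 0, 0, 0]

```text
time: 2.0
ee_pos: [0.5516, -0.1454, 0.0612]
tcp_rot: [-180.0, 0.1, 11.0]
wrist_force: [-0.0, 0.8, 0.1]
opening: 0.0001
```

Run:
```python
from workcell import bot,camera
import cv2,numpy as np
for n in ["top","wrist"]:
    c=camera(n); im=c["img"][:,:,::-1]
    np.savez(f"{n}1.npz",**c)
    if n=="top": im=cv2.resize(im[130:255,255:420],None,fx=4.8,fy=4.8,interpolation=cv2.INTER_CUBIC)
    cv2.imwrite(f"pics/{n}1.png",im)
o=bot.get_obs();print(o["ee_pos"],o["wrist_force"],o["opening"])
```

```text
[ 0.55227811 -0.14609379  0.06250733] [-0.71073108 -0.95873942  0.07090071] 2.0642117971986658e-05
```

View pics/wrist1.png

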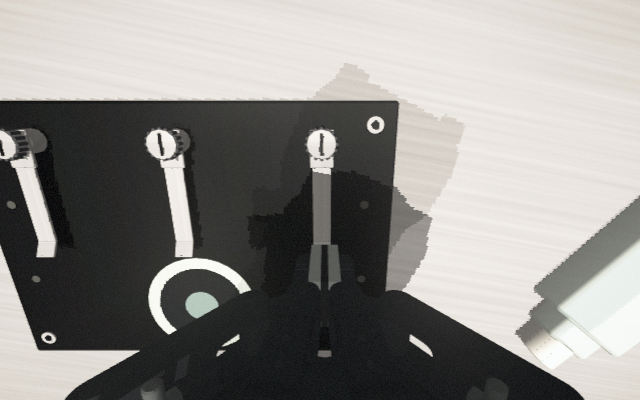

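View pics/top1.png

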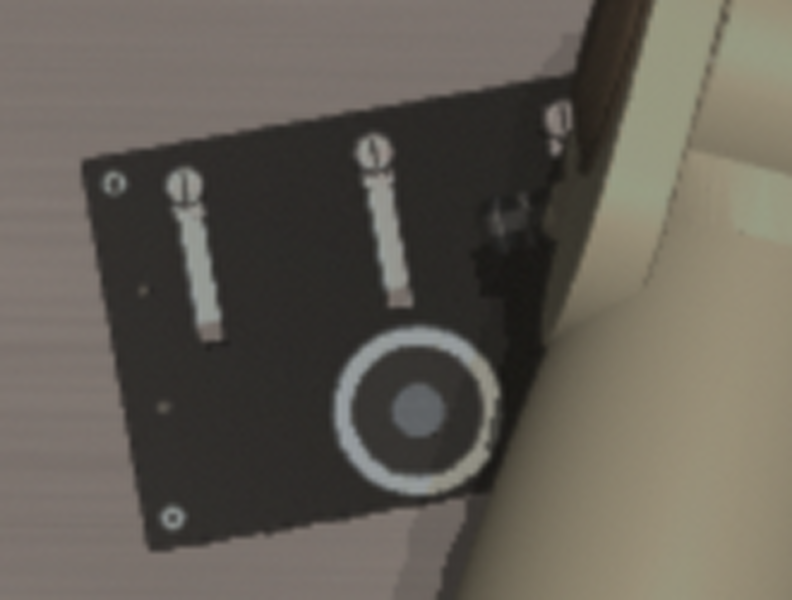

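apply_moves:
  targets: [0, 0, -0.4, 0, 0, 0, 0, 0, 0, -0.6, 0, 0, 0, 0, 0, 0, -0.6, 0, 0, 0, 0]

```text
time: 2.4
ee_pos: [0.5513, -0.1454, 0.0419]
tcp_rot: [-180.0, 0.1, 11.0]
wrist_force: [-0.1, -0.1, 0.4]
opening: 0.0003
```

apply_moves:
  targets: [0, 0, -0.05, 0, 0, 0, 0, 0, 0, -0.1, 0, 0, 0, 0, 0, 0, -0.1, 0, 0, 0, 0]

```text
time: 2.7
ee_pos: [0.5521, -0.1453, 0.0401]
tcp_rot: [-180.0, -0.0, 11.0]
wrist_force: [0.4, 0.9, 1.1]
opening: -0.0
```

apply_moves:
  targets: [0, 0, -0.03, 0, 0, 0, 0, 0, 0, -0.07, 0, 0, 0, 0, 0, 0, -0.07, 0, 0, 0, 0]

```text
time: 3.0
ee_pos: [0.5521, -0.1452, 0.0378]
tcp_rot: [-180.0, 0.0, 11.0]
wrist_force: [-0.3, 0.6, 0.3]
opening: 0.0
```

apply_moves:
  targets: [0, 0, -0.03, 0, 0, 0, 0, 0, 0, -0.03, 0, 0, 0, 0]

```text
time: 3.2
ee_pos: [0.5521, -0.1452, 0.037]
tcp_rot: [-180.0, 0.0, 11.0]
wrist_force: [0.2, -0.5, -0.9]
opening: -0.0005
```

apply_moves:
  targets: [0, 0, -0.03, 0, 0, 0, 0, 0, 0, -0.03, 0, 0, 0, 0]

```text
time: 3.4
ee_pos: [0.5521, -0.1452, 0.0361]
tcp_rot: [-180.0, 0.0, 11.0]
wrist_force: [-0.9, -0.2, -0.2]
opening: 0.0002
```

Run:
```python
from workcell import bot,camera
import cv2,numpy as np
c=camera("wrist");cv2.imwrite("pics/wrist2.png",c["img"][100:380,200:480,::-1].repeat(2,0).repeat(2,1))
c=camera("scene");cv2.imwrite("pics/scene2.png",cv2.resize(c["img"][180:280,210:370,::-1],None,fx=5,fy=5))
o=bot.get_obs();print(o["ee_pos"],o["wrist_force"],o["opening"])
```

```text
[ 0.55214749 -0.14523155  0.03617986] [0.21423693 0.60981512 0.80831849] -0.00016490864525685458
```

View pics/wrist2.png

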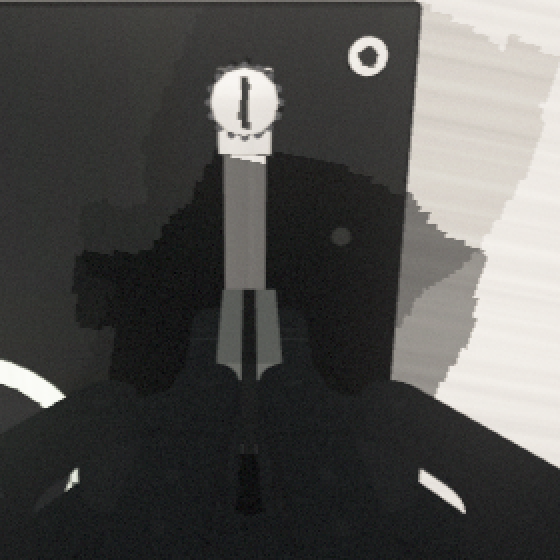

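View pics/scene2.png

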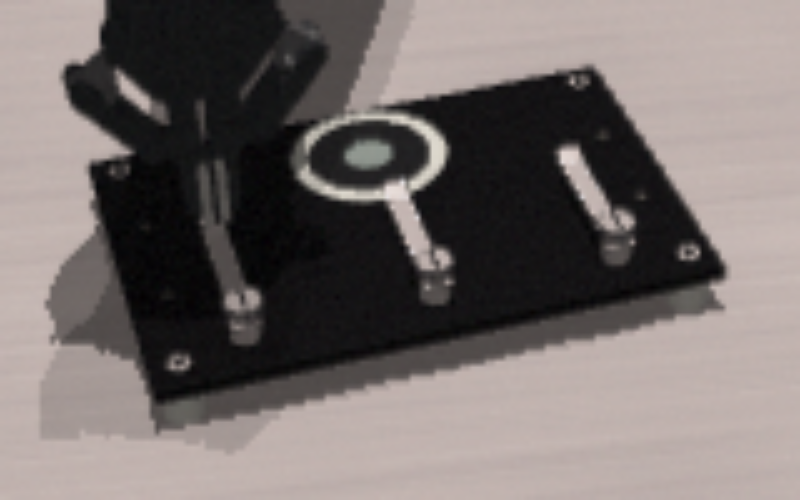

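```bash
cat >> h.py <<'E'
def pix(c,P):
    K=c["intrinsics"];R=Ro.from_euler("xyz",c["rotation"],degrees=True).as_matrix()
    p=R.T@(np.array(P)-c["origin"]);return np.array([K[0,2]+K[0,0]*p[0]/-p[2],K[1,2]-K[1,1]*p[1]/-p[2]])
E
python3 - <<'E'
from h import *
from workcell import camera,bot
s=np.load("scene0.npz")
w=camera("wrist");np.savez("wrist2.npz",**w)
ux=np.array([.982,.191,0])
tcp=bot.get_obs()["ee_pos"];seat=np.array([.607,-.134,0])
sz=lambda p:(pix(s,p)-[209.6,179.6])*5
wz=lambda p:(pix(w,p)-[199.75,99.75])*2
for k in (-.011,0,.011): print("tip",k,sz(tcp+ux*k),wz(tcp+ux*k))
for r in (0,.03,.048,.058,.067,.077):
    for z in (.041,): print(r,sz(seat-ux*r+[0,0,z]),wz(seat-ux*r+[0,0,z]))
print("head",wz(seat+[0,0,.051]))
E
```

```text
tip -0.011 [215.4249 243.762 ] [247.797  312.5893]
tip 0 [219.8333 256.2063] [247.8018 280.3051]
tip 0.011 [224.3092 268.8412] [247.8068 246.8255]
0 [243.5919 314.5532] [245.7352  98.395 ]
0.03 [230.7253 278.4167] [245.8307 204.2176]
0.048 [223.2634 257.4599] [245.8833 262.4772]
0.058 [219.1983 246.0427] [245.9112 293.3135]
0.067 [215.5874 235.9015] [245.9354 320.1892]
0.077 [211.6274 224.7797] [245.9616 349.123 ]
head [245.5669 103.8387]
```

Run:
```python
from h import *
from scipy.optimize import fsolve
s=np.load("scene0.npz");w=np.load("wrist2.npz")
from workcell import bot
tcp=bot.get_obs()["ee_pos"];ux=np.array([.982,.191,0])
f=lambda p:[((pix(s,tcp+ux*p[0]+[0,0,p[1]])-[209.6,179.6])*5)[1]-222,((pix(w,tcp+ux*p[0]+[0,0,p[1]])-[199.75,99.75])*2)[1]-288]
print(fsolve(f,[0.01,0.01]))
o=bot.get_obs();print(o["opening"],o["ee_pos"],o["wrist_force"],o["torque"],o["time"])
```

```text
[0.0115 0.0292]
0.00037936443305780547 [ 0.5521 -0.1452  0.0362] [-0.0251 -0.3823  0.0525] [ 0.0218 -0.0072  0.0195] 3.55
```

Run:
```python
import cv2,numpy as np
s=cv2.imread("pics/scene2.png");print(s.shape)
a=s[80:330,140:340];a=cv2.convertScaleAbs(a,alpha=2.5,beta=20);cv2.imwrite("pics/z3.png",cv2.resize(a,None,fx=2.4,fy=2.4,interpolation=cv2.INTER_CUBIC))
a=cv2.convertScaleAbs(cv2.imread("pics/wrist2.png")[200:480,120:400],alpha=3,beta=10);cv2.imwrite("pics/z4.png",a.repeat(2,0).repeat(2,1))
```

```text
(500, 800, 3)
```

View pics/z3.png

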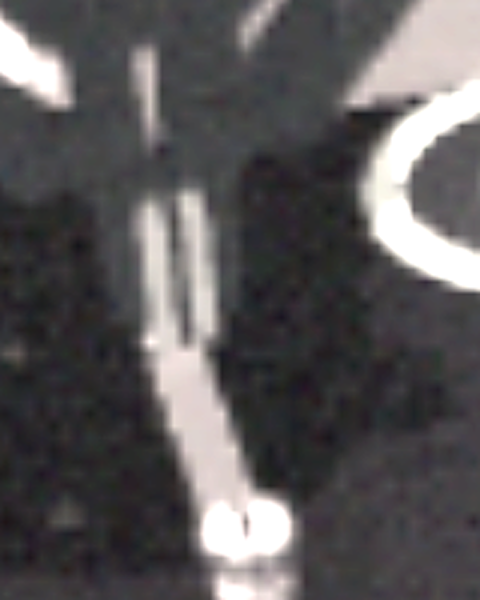

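View pics/z4.png

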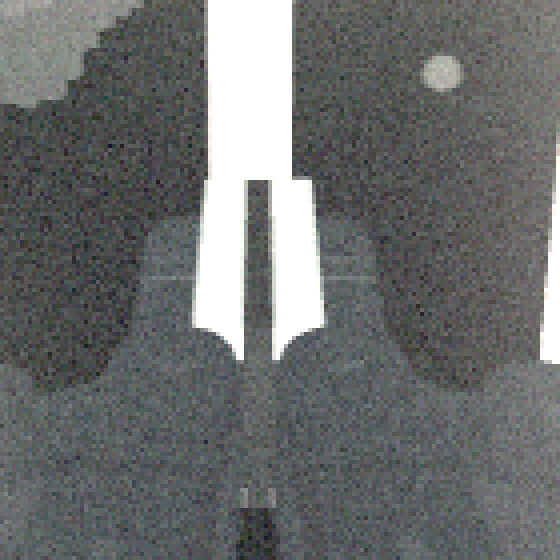

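apply_moves:
  targets: [0, 0, -0.05, 0, 0, 0, 0, 0, 0, -0.1, 0, 0, 0, 0, 0, 0, -0.1, 0, 0, 0, 0]

```text
time: 3.85
ee_pos: [0.552, -0.1452, 0.0329]
tcp_rot: [-180.0, 0.0, 11.0]
wrist_force: [0.1, 0.5, -0.7]
opening: -0.0003
```

apply_moves:
  targets: [0, 0, -0.05, 0, 0, 0, 0, 0, 0, -0.05, 0, 0, 0, 0, 0, 0, -0.05, 0, 0, 0, 0]

```text
time: 4.15
ee_pos: [0.5521, -0.1452, 0.0316]
tcp_rot: [-180.0, 0.0, 11.0]
wrist_force: [-0.5, -0.5, -0.4]
opening: 0.0002
```

Run:
```python
from workcell import bot,camera
import cv2,numpy as np
c=camera("scene");cv2.imwrite("pics/scene3.png",cv2.resize(cv2.convertScaleAbs(c["img"][190:250,230:310,::-1],alpha=2,beta=20),None,fx=9,fy=9,interpolation=cv2.INTER_CUBIC))
c=camera("top");cv2.imwrite("pics/top3.png",cv2.resize(cv2.convertScaleAbs(c["img"][130:255,255:420,::-1],alpha=1.5),None,fx=4.8,fy=4.8,interpolation=cv2.INTER_CUBIC))
o=bot.get_obs();print(o["ee_pos"],o["wrist_force"],o["torque"],o["opening"])
```

```text
[ 0.55216582 -0.14523427  0.03172695] [0.17940742 0.5366002  0.36413362] [-0.02073422 -0.01442389  0.0057132 ] 0.0004183898638416438
```

View pics/scene3.png

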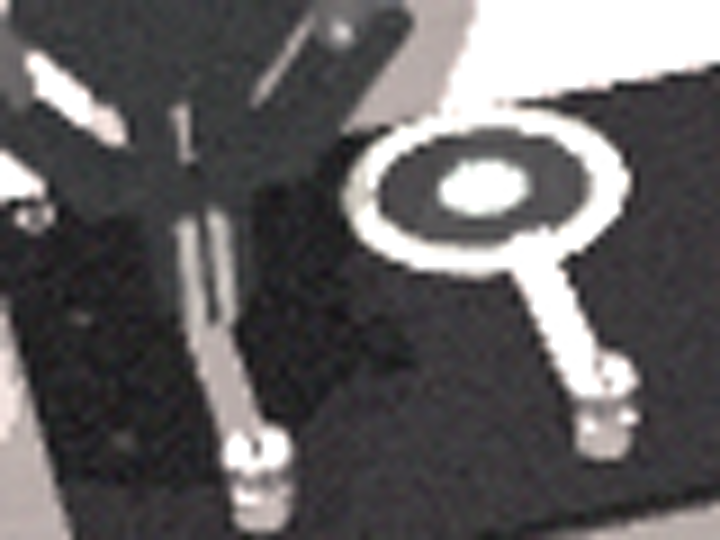

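View pics/top3.png

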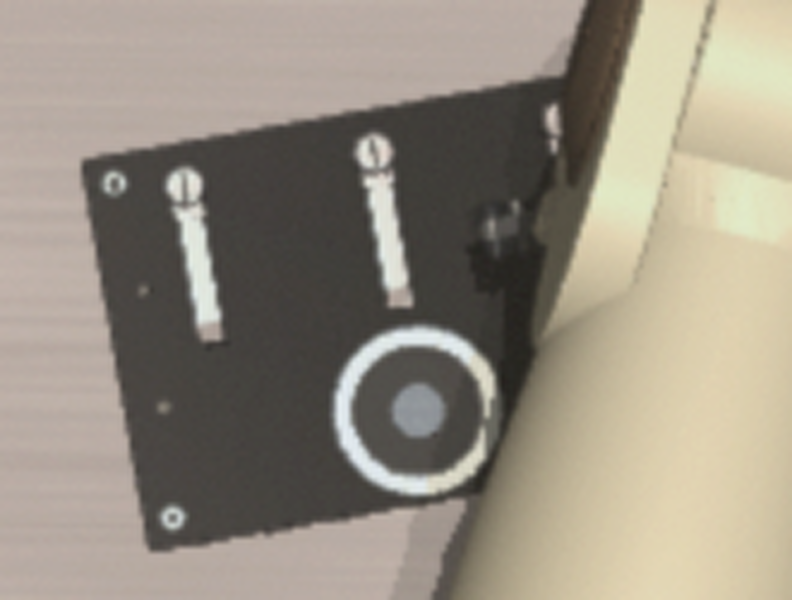

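apply_moves:
  targets: [0, 0, -0.1, 0, 0, 0, 0, 0, 0, -0.15, 0, 0, 0, 0, 0, 0, -0.15, 0, 0, 0, 0]

```text
time: 4.55
ee_pos: [0.5519, -0.1452, 0.0268]
tcp_rot: [-180.0, 0.0, 11.0]
wrist_force: [-0.3, 0.4, -0.4]
opening: -0.0001
```

apply_moves:
  targets: [0, 0, -0.1, 0, 0, 0, 0, 0, 0, -0.15, 0, 0, 0, 0, 0, 0, -0.15, 0, 0, 0, 0]

```text
time: 4.85
ee_pos: [0.5519, -0.1452, 0.0223]
tcp_rot: [-180.0, 0.0, 11.0]
wrist_force: [-0.1, 0.1, 0.2]
opening: 0.0002
```

```bash
cat > look.py <<'E'
import sys
from workcell import bot,camera
import cv2,numpy as np
from h import *
n=sys.argv[1];x0,y0,x1,y1=map(int,sys.argv[2:6]);f=float(sys.argv[6])
c=camera("scene");cv2.imwrite(f"pics/{n}.png",cv2.resize(cv2.convertScaleAbs(c["img"][y0:y1,x0:x1,::-1],alpha=2,beta=20),None,fx=f,fy=f,interpolation=cv2.INTER_CUBIC))
F=[];T=[]
for i in range(3):
    camera("scene");o=bot.get_obs();F.append(o["wrist_force"]);T.append(o["torque"])
print(o["time"],o["ee_pos"],np.mean(F,0),np.mean(T,0))
E
python3 look.py scene4 230 190 310 250 9
```

```text
5.05 [ 0.5522 -0.1452  0.0228] [-0.2942  0.0771  0.5567] [ 0.0082 -0.0651 -0.0273]
```

View pics/scene4.png

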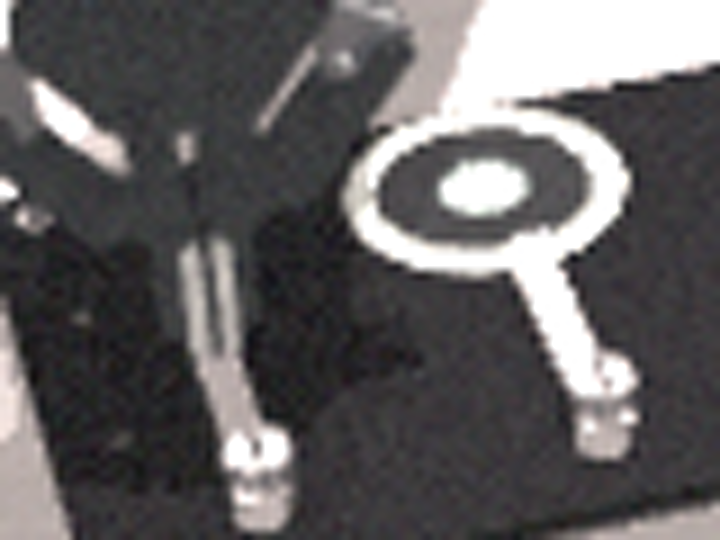

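Run:
```python
from h import *
s=np.load("scene0.npz")
tcp=np.array([.5522,-.1452,.0228]);ux=np.array([.982,.191,0])
for h in (0,.01,.015,.02,.025,.03,.035): print(h,(pix(s,tcp+ux*.011+[0,0,h])-[229.55,189.55])*9)
```

```text
0 [228.9351 432.8007]
0.01 [225.5284 404.2805]
0.015 [223.8123 389.914 ]
0.02 [222.0876 375.4758]
0.025 [220.3543 360.9654]
0.03 [218.6123 346.3822]
0.035 [216.8616 331.7258]
```

apply_moves:
  targets: [0, 0, -0.1, 0, 0, 0, 0, 0, 0, -0.15, 0, 0, 0, 0, 0, 0, -0.15, 0, 0, 0, 0]

```text
time: 5.35
ee_pos: [0.5519, -0.1452, 0.0178]
tcp_rot: [-180.0, 0.0, 11.0]
wrist_force: [0.8, -0.2, 0.9]
opening: -0.0003
```

apply_moves:
  targets: [0, 0, -0.05, 0, 0, 0, 0, 0, 0, -0.1, 0, 0, 0, 0, 0, 0, -0.1, 0, 0, 0, 0]

```text
time: 5.65
ee_pos: [0.5521, -0.1452, 0.0149]
tcp_rot: [-180.0, 0.0, 11.0]
wrist_force: [0.1, 0.4, 0.0]
opening: 0.0004
```

```bash
python3 look.py scene5 230 190 310 250 9
```

```text
5.85 [ 0.5522 -0.1453  0.0152] [-0.4635 -0.3618  0.4549] [ 0.0106  0.0053 -0.0307]
```

View pics/scene5.png

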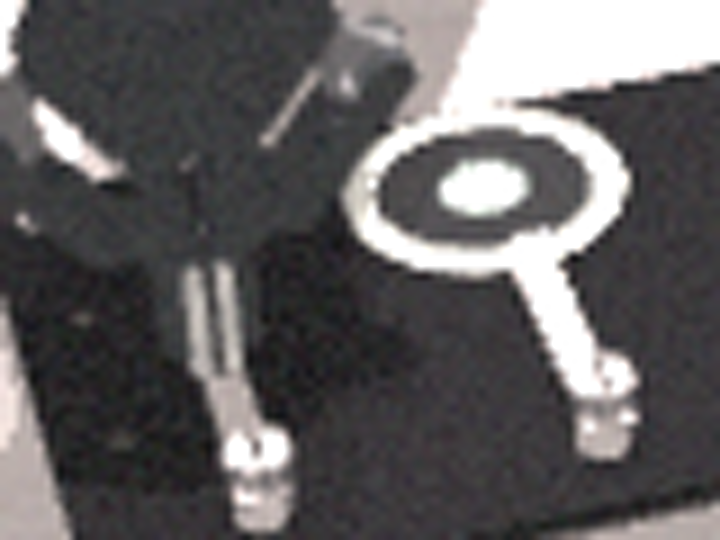

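apply_moves:
  targets: [0, 0, -0.05, 0, 0, 0, 0, 0, 0, -0.05, 0, 0, 0, 0]

```text
time: 6.05
ee_pos: [0.5522, -0.1453, 0.0136]
tcp_rot: [180.0, -0.0, 11.0]
wrist_force: [0.3, -0.8, 1.4]
opening: -0.0
```

apply_moves:
  targets: [0, 0, -0.05, 0, 0, 0, 0, 0, 0, -0.05, 0, 0, 0, 0]

```text
time: 6.25
ee_pos: [0.5523, -0.1453, 0.0122]
tcp_rot: [180.0, -0.0, 11.0]
wrist_force: [0.4, 1.0, 2.7]
opening: 0.0002
```

apply_moves:
  targets: [0, 0, -0.05, 0, 0, 0, 0, 0, 0, -0.05, 0, 0, 0, 0]

```text
time: 6.45
ee_pos: [0.5523, -0.1453, 0.0107]
tcp_rot: [180.0, -0.0, 11.0]
wrist_force: [0.1, 0.2, 2.0]
opening: 0.0
```

```bash
python3 look.py scene6 230 190 310 250 9
```

```text
6.65 [ 0.5523 -0.1453  0.0108] [0.9258 0.0728 2.5248] [ 0.014  -0.1368 -0.0035]
```

View pics/scene6.png

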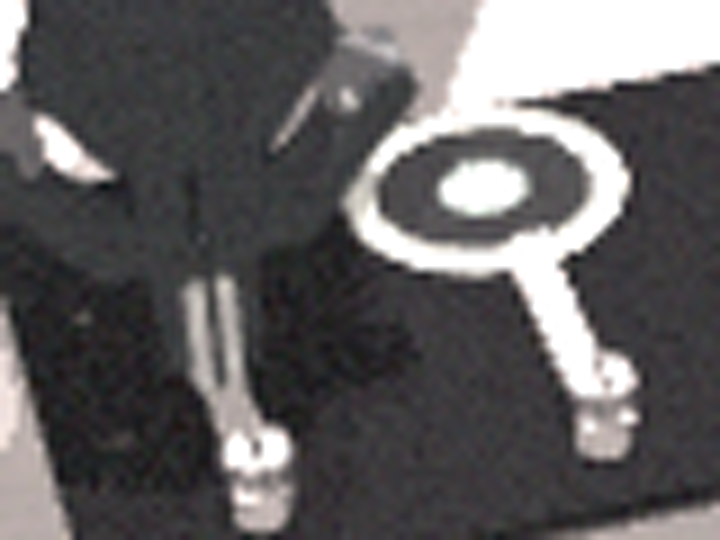

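apply_moves:
  targets: [0, 0, -0.05, 0, 0, 0, 0, 0, 0, -0.05, 0, 0, 0, 0]

```text
time: 6.85
ee_pos: [0.5524, -0.1452, 0.0092]
tcp_rot: [180.0, -0.0, 11.0]
wrist_force: [1.2, 0.5, 2.5]
opening: 0.0001
```

apply_moves:
  targets: [0, 0, -0.03, 0, 0, 0, 0, 0, 0, -0.03, 0, 0, 0, 0]

```text
time: 7.05
ee_pos: [0.5524, -0.1453, 0.0084]
tcp_rot: [180.0, -0.0, 11.0]
wrist_force: [1.5, 0.0, 4.6]
opening: 0.0001
```

apply_moves:
  targets: [0, 0, -0.02, 0, 0, 0, 0, 0, 0, -0.02, 0, 0, 0, 0]

```text
time: 7.25
ee_pos: [0.5524, -0.1453, 0.0078]
tcp_rot: [180.0, -0.0, 11.0]
wrist_force: [3.1, 0.0, 4.3]
opening: -0.0
```

```bash
python3 look.py scene7 230 190 310 250 9
```

```text
7.45 [ 0.5523 -0.1452  0.0078] [2.3982 0.8803 4.4642] [ 0.0826 -0.5706 -0.0114]
```

apply_moves:
  targets: [0, 0, -0.02, 0, 0, 0, 0, 0, 0, -0.02, 0, 0, 0, 0]

```text
time: 7.65
ee_pos: [0.5523, -0.1453, 0.0072]
tcp_rot: [180.0, -0.0, 11.0]
wrist_force: [2.3, -0.4, 6.0]
opening: 0.0
```

apply_moves:
  targets: [0, 0, -0.02, 0, 0, 0, 0, 0, 0, -0.02, 0, 0, 0, 0]

```text
time: 7.85
ee_pos: [0.5524, -0.1453, 0.0069]
tcp_rot: [180.0, -0.0, 11.0]
wrist_force: [2.5, 0.9, 7.7]
opening: -0.0001
```

```bash
python3 look.py scene8 230 190 310 250 9
```

```text
8.05 [ 0.5524 -0.1453  0.007 ] [0.8237 0.4781 8.0538] [ 0.1514 -0.4015 -0.0035]
```

View pics/scene8.png

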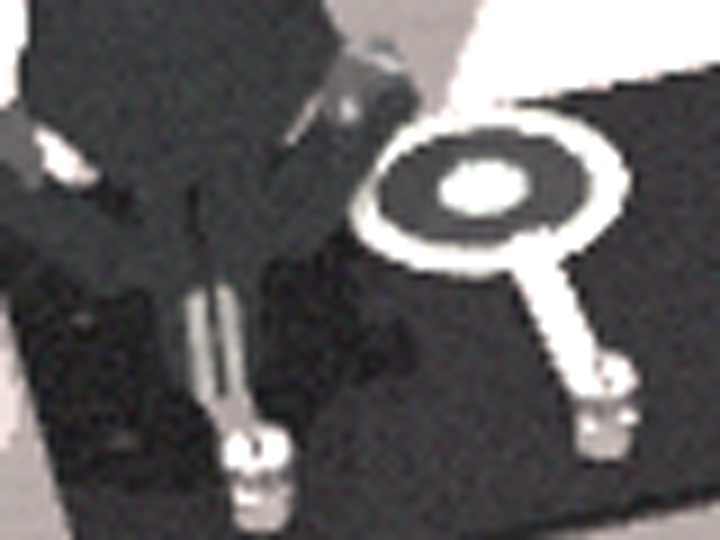

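apply_moves:
  targets: [0, 0, -0.01, 0, 0, 0, 0, 0, 0, -0.01, 0, 0, 0, 0, 0, 0, -0.01, 0, 0, 0, 0, 0, 0, -0.01, 0, 0, 0, 0, 0, 0, -0.01, 0, 0, 0, 0]

```text
time: 8.55
ee_pos: [0.5524, -0.1453, 0.0068]
tcp_rot: [180.0, -0.0, 11.0]
wrist_force: [2.1, 0.4, 7.8]
opening: 0.0004
```

apply_moves:
  targets: [0, 0, 0, 0, 0, 0, 0, 0, 0, 0, 0, 0, 0, 0, 0, 0, 0, 0, 0, 0, 0, 0, 0, 0, 0, 0, 0, 0, 0, 0, 0, 0, 0, 0, 0]

```text
time: 9.05
ee_pos: [0.5524, -0.1453, 0.0068]
tcp_rot: [180.0, -0.0, 11.0]
wrist_force: [1.2, 0.6, 8.2]
opening: -0.0001
```

apply_moves:
  targets: [0, 0, 0, 0, 0, 0, 0, 0, 0, 0, 0, 0, 0, 0]

```text
time: 9.25
ee_pos: [0.5524, -0.1453, 0.0068]
tcp_rot: [180.0, -0.0, 11.0]
wrist_force: [0.7, 0.7, 8.7]
opening: 0.0
```

```bash
python3 look.py scene9 230 190 310 250 9
```

```text
9.45 [ 0.5525 -0.1453  0.0068] [1.5569 0.8267 8.8042] [ 0.1603 -0.3704  0.003 ]
```

apply_moves:
  targets: [0, 0, 1, 0, 0, 0, 0, -0.3, 1.5, 1, 0, 0, 0, 0, -0.6, 3.1, 1, 0, 0, 0, 0, -0.6, 3.1, 1, 0, 0, 0, 0, -0.6, 3.1, 0.5, 0, 0, 0, 0]

```text
time: 9.95
ee_pos: [0.5345, -0.0515, 0.0218]
tcp_rot: [179.9, -0.1, 11.1]
wrist_force: [0.4, -0.4, 1.3]
opening: -0.0002
```

apply_moves:
  targets: [0, 0, -0.1, 0, 0, 0, 0, 0, 0, -0.1, 0, 0, 0, 0]

```text
time: 10.15
ee_pos: [0.533, -0.0531, 0.0163]
tcp_rot: [-180.0, 0.2, 11.0]
wrist_force: [0.1, -0.3, -0.3]
opening: -0.0005
```

```bash
python3 look.py scene10 230 180 330 250 8
```

```text
10.35 [ 0.5343 -0.0529  0.0182] [0.5119 0.1719 0.7361] [-0.005  -0.0169 -0.0014]
```

View pics/scene10.png

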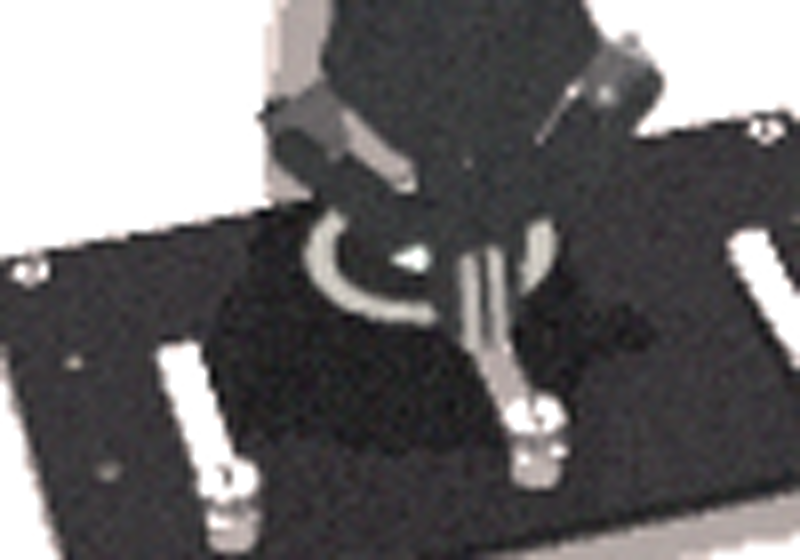

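apply_moves:
  targets: [0, 0, -0.05, 0, 0, 0, 0, 0, 0, -0.1, 0, 0, 0, 0, 0, 0, -0.15, 0, 0, 0, 0, 0, 0, -0.15, 0, 0, 0, 0]

```text
time: 10.75
ee_pos: [0.5343, -0.0524, 0.0137]
tcp_rot: [180.0, -0.0, 11.0]
wrist_force: [-0.0, -1.4, 2.7]
opening: 0.0003
```

apply_moves:
  targets: [0, 0, -0.05, 0, 0, 0, 0, 0, 0, -0.1, 0, 0, 0, 0, 0, 0, -0.1, 0, 0, 0, 0]

```text
time: 11.05
ee_pos: [0.5344, -0.0523, 0.0109]
tcp_rot: [180.0, -0.0, 11.0]
wrist_force: [-1.4, -2.3, 5.0]
opening: -0.0003
```

```bash
python3 look.py scene11 230 180 330 250 8
```

```text
11.25 [ 0.5344 -0.0523  0.011 ] [-0.8368 -1.1543  4.8243] [-0.2649  0.2092 -0.0189]
```

apply_moves:
  targets: [0, 0, -0.05, 0, 0, 0, 0, 0, 0, -0.05, 0, 0, 0, 0, 0, 0, -0.05, 0, 0, 0, 0]

```text
time: 11.55
ee_pos: [0.5344, -0.0523, 0.0097]
tcp_rot: [180.0, -0.0, 11.0]
wrist_force: [-2.0, -0.9, 6.1]
opening: -0.0001
```

apply_moves:
  targets: [0, 0, 1, 0, 0, 0, 0, -0.3, 1.5, 1, 0, 0, 0, 0, -0.6, 3.1, 1, 0, 0, 0, 0, -0.6, 3.1, 1, 0, 0, 0, 0, -0.6, 3.1, 0.5, 0, 0, 0, 0]

```text
time: 12.05
ee_pos: [0.5172, 0.042, 0.0252]
tcp_rot: [180.0, -0.2, 11.2]
wrist_force: [1.1, -0.4, -0.3]
opening: -0.0
```

apply_moves:
  targets: [0, 0, -0.2, 0, 0, 0, 0, 0, 0, -0.3, 0, 0, 0, 0, 0, 0, -0.4, 0, 0, 0, 0, 0, 0, -0.44, 0, 0, 0, 0, 0, 0, -0.44, 0, 0, 0, 0]

```text
time: 12.55
ee_pos: [0.5157, 0.04, 0.011]
tcp_rot: [180.0, 0.1, 11.0]
wrist_force: [-4.9, -0.4, 5.2]
opening: 0.0002
```

```bash
python3 look.py scene12 250 180 350 250 8
```

```text
12.75 [0.5159 0.0401 0.0113] [-4.6886 -0.989   4.6677] [-0.1843  0.9124  0.025 ]
```

View pics/scene12.png

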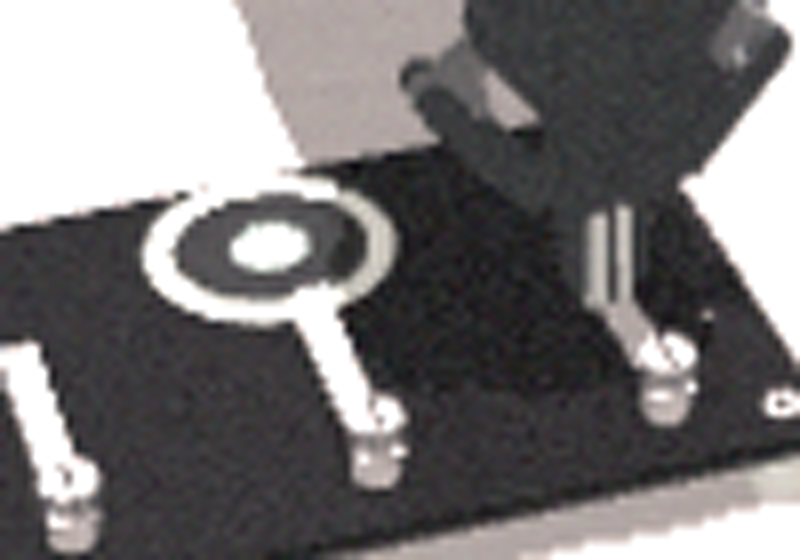

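apply_moves:
  targets: [0, 0, 1.2, 0, 0, 0, 0, 0.4, -1.3, 1.2, 0, 0, 0, 0, 1.43, -4.9, 1.2, 0, 0, 0, 0, 1.43, -4.9, 1.2, 0, 0, 0, 0, 1.43, -4.9, 1.2, 0, 0, 0, 0]

```text
time: 13.25
ee_pos: [0.56, -0.1108, 0.0469]
tcp_rot: [179.9, -0.1, 10.8]
wrist_force: [-0.4, 0.0, 0.7]
opening: -0.0002
```

apply_moves:
  targets: [0, 0, -0.2, 0, 0, 0, 0, 0, 0, -0.6, 0, 0, 0, 0, 0, 0, -0.7, 0, 0, 0, 0]

```text
time: 13.55
ee_pos: [0.5579, -0.105, 0.0239]
tcp_rot: [-179.9, 0.1, 11.1]
wrist_force: [-0.5, 0.1, 0.1]
opening: -0.0001
```

```bash
python3 look.py scene13 230 180 330 250 8
python3 - <<'E'
from workcell import camera
import cv2
c=camera("wrist");cv2.imwrite("pics/wrist13.png",c["img"][:,:,::-1])
E
```

```text
13.75 [ 0.559  -0.1053  0.026 ] [ 0.148  -0.3232 -0.04  ] [ 0.0154 -0.0032 -0.0348]
```

View pics/scene13.png

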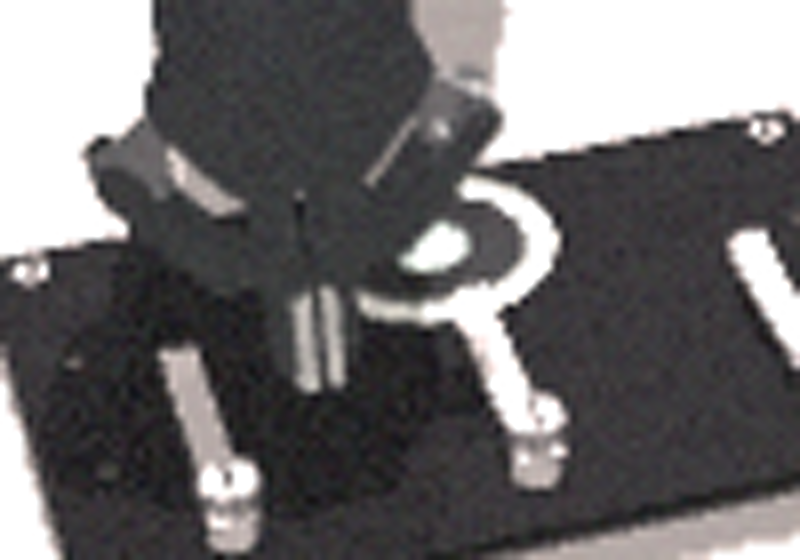

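View pics/wrist13.png

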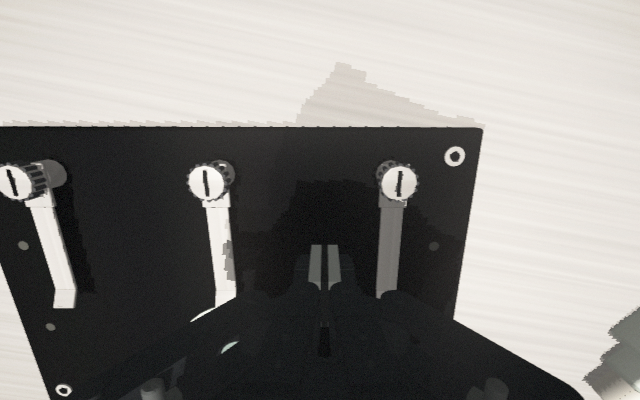

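apply_moves:
  targets: [0, 0, -0.3, 0, 0, 0, 0, 0, 0, -0.5, 0, 0, 0, 0, 0, 0, -0.57, 0, 0, 0, 0, 0, 0, -0.57, 0, 0, 0, 0]

```text
time: 14.2
ee_pos: [0.5586, -0.1062, 0.0082]
tcp_rot: [-180.0, 0.1, 11.0]
wrist_force: [-0.5, 0.1, 0.2]
opening: 0.0002
```

apply_moves:
  targets: [0.05, -0.26, 0, 0, 0, 0, 0, 0.1, -0.5, 0, 0, 0, 0, 0, 0.1, -0.5, 0, 0, 0, 0, 0]

```text
time: 14.5
ee_pos: [0.5624, -0.1224, 0.0091]
tcp_rot: [180.0, -0.0, 11.0]
wrist_force: [-0.6, -0.2, 0.5]
opening: 0.0004
```

```bash
python3 look.py scene14 230 180 330 250 8
python3 - <<'E'
from workcell import camera,bot
import cv2
c=camera("wrist");cv2.imwrite("pics/wrist14.png",c["img"][:,:,::-1]);print(bot.get_obs()["q"])
E
```

```text
14.7 [ 0.562  -0.1213  0.0089] [ 0.3681  0.2739 -0.0492] [ 0.0248 -0.0159 -0.0019]
[-1.21718653e+01  9.14188430e+00 -7.08830970e+00  7.37691832e+01
  3.89754214e-03  1.56807711e+02]
```

View pics/scene14.png

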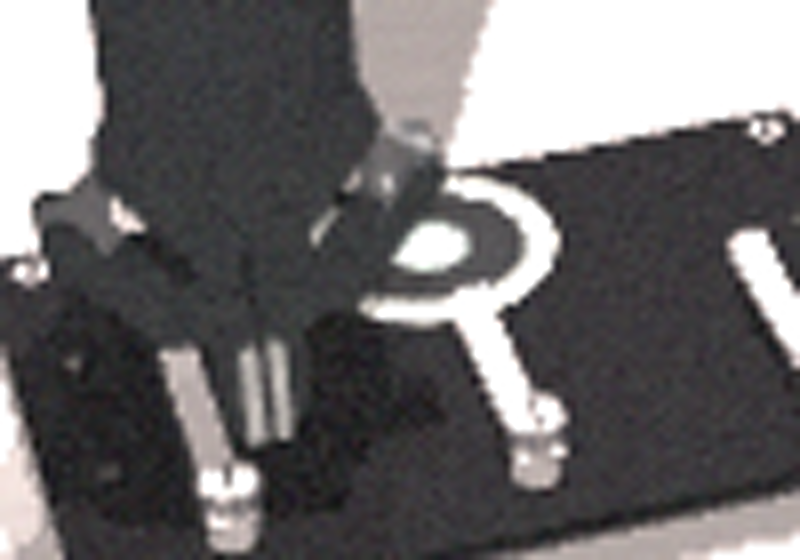

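View pics/wrist14.png

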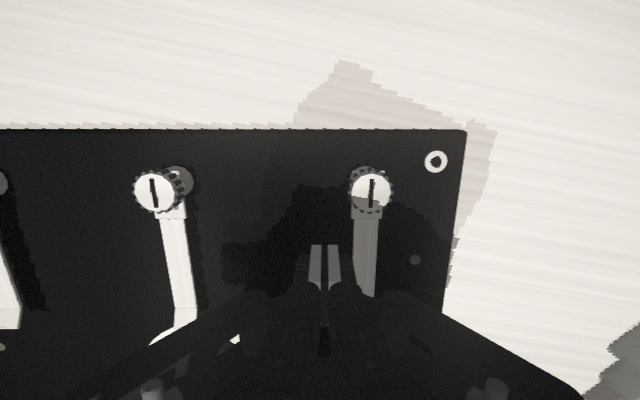

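Run:
```python
from h import *
seat=np.array([.607,-.134]);a=np.radians(11);ux=np.array([np.cos(a),np.sin(a)]);uy=np.array([-ux[1],ux[0]])
def P(th,r=.042,w=.0175):
    c,s=np.cos(np.radians(th)),np.sin(np.radians(th));R=np.array([[c,-s],[s,c]])
    return seat+R@(-r*ux+w*uy)
p0=np.array([.562,-.1213])
ref=p0
for k in range(0,102,6):
    print(k,P(k),(P(k)-ref)/.03)
    if k and k%30==0: ref=P(k)
```

```text
0 [ 0.5624 -0.1248] [ 0.0144 -0.1179]
6 [ 0.5617 -0.1295] [-0.0094 -0.2748]
12 [ 0.5615 -0.1343] [-0.0166 -0.4334]
18 [ 0.5618 -0.1391] [-0.0073 -0.5919]
24 [ 0.5626 -0.1438] [ 0.0186 -0.7485]
30 [ 0.5638 -0.1483] [ 0.0607 -0.9016]
36 [ 0.5656 -0.1528] [ 0.0579 -0.1478]
42 [ 0.5677 -0.157 ] [ 0.1309 -0.2888]
48 [ 0.5704 -0.161 ] [ 0.2182 -0.4214]
54 [ 0.5734 -0.1647] [ 0.3189 -0.5441]
60 [ 0.5768 -0.168 ] [ 0.4319 -0.6556]
66 [ 0.5805 -0.171 ] [ 0.124  -0.0991]
72 [ 0.5845 -0.1736] [ 0.2577 -0.1847]
78 [ 0.5888 -0.1757] [ 0.3997 -0.2558]
84 [ 0.5932 -0.1774] [ 0.5483 -0.3117]
90 [ 0.5978 -0.1786] [ 0.7019 -0.3518]
96 [ 0.6025 -0.1793] [ 0.157  -0.0238]
```

apply_moves:
  targets: [0.01, -0.12, 0, 0, 0, 0, 0, -0.01, -0.27, 0, 0, 0, 1, 0, -0.02, -0.43, 0, 0, 0, 2, 0, -0.01, -0.59, 0, 0, 0, 3, 0]

```text
time: 15.15
ee_pos: [0.5618, -0.1387, 0.0089]
tcp_rot: [-180.0, -0.0, 29.3]
wrist_force: [0.2, 1.3, -0.9]
opening: -0.0001
```

```bash
python3 look.py scene15 230 180 330 250 8
```

```text
15.35 [ 0.5617 -0.139   0.0089] [ 0.3494  0.4916 -0.1104] [ 0.0006 -0.0033  0.0134]
```

View pics/scene15.png

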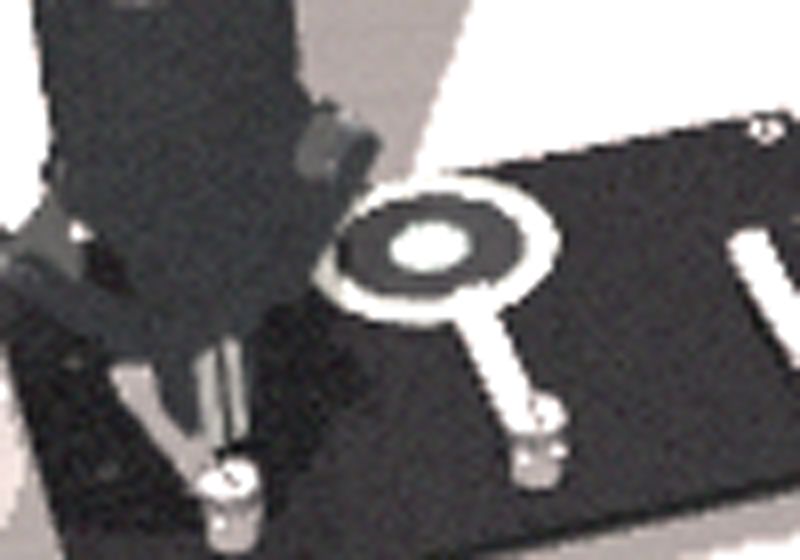

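apply_moves:
  targets: [0.03, -0.16, 0, 0, 0, 1, 0, 0.07, -0.31, 0, 0, 0, 2, 0, 0.13, -0.46, 0, 0, 0, 3, 0, 0.2, -0.6, 0, 0, 0, 4, 0, 0.29, -0.73, 0, 0, 0, 5, 0]

```text
time: 15.85
ee_pos: [0.5702, -0.1605, 0.0088]
tcp_rot: [-180.0, -0.0, 59.1]
wrist_force: [-0.4, 2.1, 0.9]
opening: 0.0
```

apply_moves:
  targets: [0.1, -0.12, 0, 0, 0, 1, 0, 0.21, -0.23, 0, 0, 0, 2, 0, 0.34, -0.33, 0, 0, 0, 3, 0, 0.47, -0.42, 0, 0, 0, 4, 0, 0.61, -0.49, 0, 0, 0, 5, 0]

```text
time: 16.35
ee_pos: [0.5884, -0.1752, 0.0087]
tcp_rot: [-179.9, -0.0, 89.1]
wrist_force: [-1.8, 1.4, 0.9]
opening: 0.0003
```

```bash
python3 look.py scene16 230 180 330 250 8
```

```text
16.55 [ 0.5887 -0.1754  0.0088] [-0.342   0.0413  0.1504] [-0.0018  0.0074 -0.0318]
```

View pics/scene16.png

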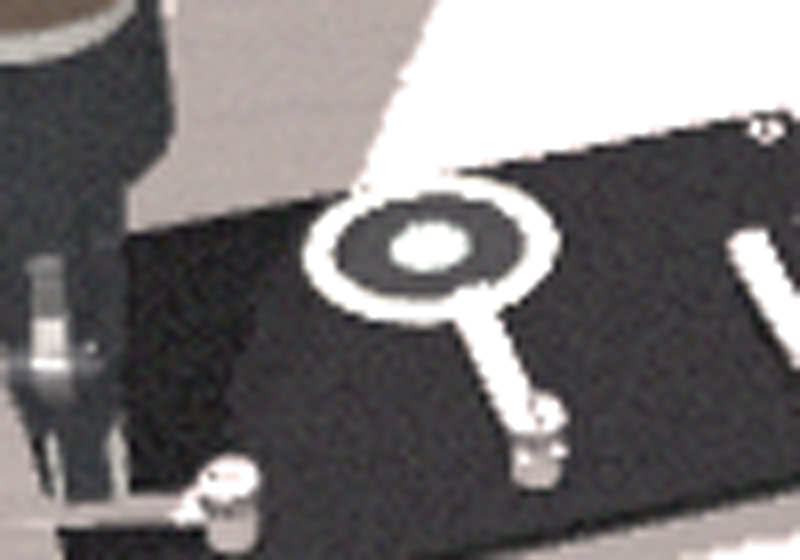

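apply_moves:
  targets: [0.15, -0.06, 0, 0, 0, 1, 0, 0.3, -0.1, 0, 0, 0, 2, 0, 0.3, -0.1, 0, 0, 0, 2, 0, -0.3, -0.2, 0, 0, 0, 2, 0, -0.9, -0.3, 0, 0, 0, 2, 0]

```text
time: 17.05
ee_pos: [0.5613, -0.1844, 0.0087]
tcp_rot: [-180.0, 0.0, 100.7]
wrist_force: [0.2, -0.0, -0.1]
opening: 0.0001
```

apply_moves:
  targets: [-0.2, 0, 1, 0, 0, 0, 0, -0.4, 0, 2.5, 0, 0, 0, 0, -1.5, 0, 4, 0, 0, 0, 0, -3, 0, 4, 0, 0, 0, 0, -4, 0, 5, 0, 0, 0, 0]

```text
time: 17.55
ee_pos: [0.438, -0.1836, 0.157]
tcp_rot: [-179.8, -0.1, 100.7]
wrist_force: [0.4, -0.9, -0.3]
opening: -0.0001
```

apply_moves:
  targets: [-3, 0, 0, 0, 0, 0, 0, -3, 0, 0, 0, 0, 0, 0, -3, 0, 0, 0, 0, 0, 0, -3, 0, 0, 0, 0, 0, 0]

```text
time: 17.95
ee_pos: [0.3516, -0.1847, 0.1595]
tcp_rot: [179.9, 0.1, 100.7]
wrist_force: [-0.2, 0.4, 0.3]
opening: -0.0005
```

```bash
python3 look.py scene17 210 180 370 280 5
python3 - <<'E'
from workcell import camera,recognise
import cv2
c=camera("top");cv2.imwrite("pics/top17.png",c["img"][:,:,::-1])
cv2.imwrite("pics/top17z.png",cv2.resize(c["img"][130:255,255:420,::-1],None,fx=4.8,fy=4.8,interpolation=cv2.INTER_CUBIC))
E
```

```text
18.15 [ 0.3524 -0.1845  0.1586] [-0.3412  0.3836  0.0696] [0.0006 0.011  0.0175]
```

View pics/scene17.png

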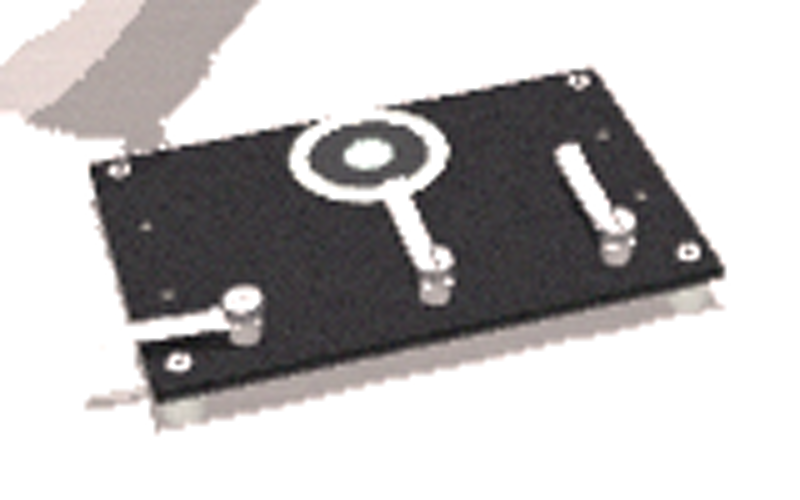

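View pics/top17.png

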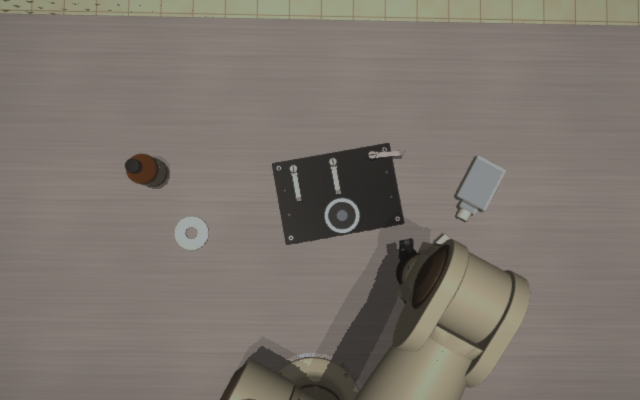

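View pics/top17z.png

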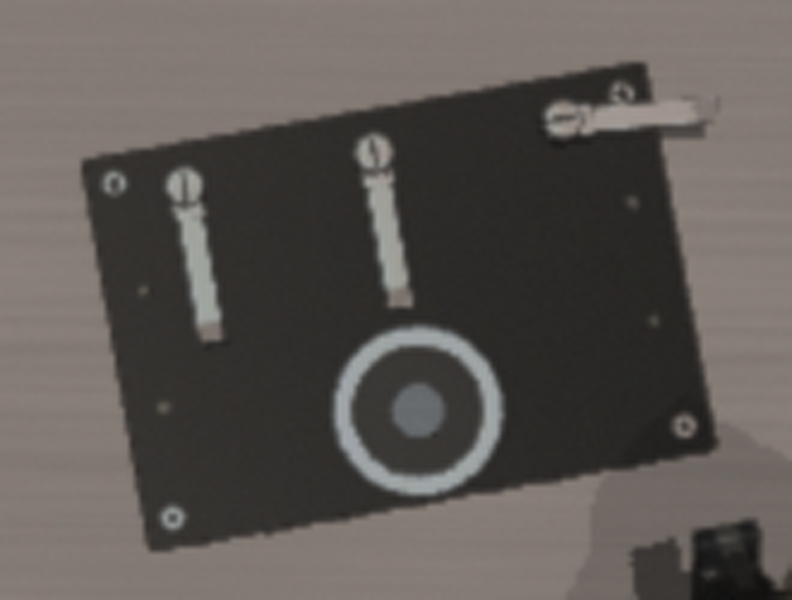

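```bash
python3 -c "
from workcell import bot
print(bot.job_done())"
```

```text
the job is handed in; nothing more can be done
None
```

The right clip (plate -y side) is the thin one. I pressed it fully down, swung it about 85° aside toward plate -y, and handed the job in at about 18 s. No verdict was reported.

- **Feel test, same tool height (3 mm of press):**

| Clip | Push back at 3 mm |
|---|---|
| Right | about 2.5 N |
| Middle | about 4.8 N |
| Left | about 4.7 N |

- **Pressed to the stop:** Only the right clip was taken all the way down. The force steepened near 5 N, and I held it for over 1 s at 8–9 N while it pointed forward. The middle clip was taken about 4 mm down (6.1 N) and the left about 3 mm; both were clearly stiffer, so I stopped there.
- **Last pictures:** The right leaf measures about 1.48 rad aside and looks sprung back. The middle and left clips look unchanged, pointing forward. The bottle, flask and ring appear where they were; the slide box is mostly hidden behind the arm, and nothing touched it as far as the forces showed.
- **Forces:** The largest wrist-force reading on the way was about 9 N, well under the 20 N limit. The gripper was shut and clear of everything at the end.
- **What disagreed:** The fingertips sat about 27 mm higher than the reported TCP; the pictures and the first contact both showed this. I set the pressing and pushing heights from contact instead.

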